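Move the die from the screw press to the die block

ROBOT

A 7-joint arm with a two-finger parallel gripper is mounted at the origin on the work surface; the furniture and walls round the work are solid. World frame = base frame: x ahead of the robot, y to its left, z up, the work surface at z = 0. Lengths are in m, angles in degrees, forces in N, time in s.
With the tool pointing down it reaches from about 0.425 to 0.875 m from the base axis. Payload 4.7 kg.
Tool frame: the origin (TCP) lies at the very end of the fingers, on their centre line; the grasp point (between the pads) lies 19 mm behind it; z points along the fingers, y is the direction in which the jaws open and shut (so a half turn about z gives the same grasp; the last joint's range is limited). The gripper opens to 87 mm and grips with 3 to 60 N. Pads are 19 mm wide; open, the fingers measure 117 mm over their backs; the gripper's body (75 mm by 190 mm) begins 51 mm behind the grasp point.
Start: joints at [-73.218, 18.392, -4.016, 83.108, 1.295, 78.541, -3.26], TCP at [0.179, 0.625, 0.223] pointing down, gripper open.
Joint ranges: [-163.93, 163.93], [-17.29, 119.83], [-79.2, 71.16], [3.27, 140.29], [-89.18, 269.18], [5.43, 117.66], [-154.24, 154.24]. Speed limits (degrees/s): [147.25, 147.25, 180, 180, 180, 180, 180].

INTERFACE

Orientations are given as [roll, pitch, yaw] about the fixed x, y, z axes, in that order (R = Rz(yaw) Ry(pitch) Rx(roll)).
In Python, from cell import monitor, read_camera, camera_info, env, look_for gives the robot as it stands.
- The arm moves only by the tool servo_tool, never from a script. Its argument "commands" is one flat list of numbers, 6 for each row, row after row: the shift along the tool's x, y, z in mm, then the turn, a rotation vector about the tool's x, y, z in degrees. A call has 1 to 10 rows; each row shifts and turns the commanded pose from where the row before left it, along the tool's axes as they then stand; what a row does not reach is not made up. A row lasts 1/10 s, in which the tool goes at most 50 mm and 8.59 degrees, less where a joint would pass 70% of its speed; a pose out of reach is approached as far as the arm can. A call is refused whole if a number of a shift passes 50 or a number of a turn 8.59, either way. A call with a gripper value outside its range is refused whole. "jaw" is the finger opening in mm, from 0 to 87, set as the call begins (left out, the last holds). The fingers move at their own pace and stop on an object; "newtons" is the grip in N (left out, the last holds). Time passes only in rows, so rows that do not move let the fingers close. It gives the time, the measured TCP pose, the force and the opening at its end, in the units of the state.
- monitor.get_obs(): the state, without advancing time (a new reading comes with each control period).
- read_camera(name): name is "scene" or "top" or "wrist"; returns (picture, depth): 384x512x3 uint8, red, green, blue; 384x512 float32, m along the optical axis (not along the pixel's ray), 0 where there is no reading.
- camera_info(name): a dict with "camera_matrix" (3x3 intrinsics, pixels), "R" (3x3) and "t" (3): a world point X has camera coordinates R X + t; the wrist camera has in their place "T_tool_cam" (4x4, takes a point from camera to tool coordinates, whose origin is the TCP and whose axes are the flange's). Camera axes: x right, y down, z forward; pixel columns grow to the right and rows downward; lengths in m; the calibration is good to about 2 mm. A picture is of the moment at which its call begins: read the wrist's pose just before it. camera_info takes no time and is no camera call.
- env.sign_off(): hands the job in, once; it reports no verdict.
Trained networks look in the newest picture that a camera, given by its name, has taken for a name from the list of things; names that differ only in an ending like _2 or _b are one class to them, and where a whole thing is asked for, a point or a joint stands for the part that bears it (a point fixed in the world has none). Each returns a list of dicts, best first, with "conf" (0 to 1); they miss things now and then, are a little off and sometimes report something else, mostly with a low value. They report only what shows in the picture. A call takes as long as a camera call. They do not tell look-alikes from the thing itself.
- look_for(camera, label): "box" ([left, top, width, height] in pixels, round what is visible of it).
The state is a dict: "time_s": time; "qpos": joint angles; "joint_velocities": joint speeds; "effort": joint torques, N m; "tool_pos": TCP position; "tool_rot": TCP orientation; "force": force on the tool from outside, world axes, zero at the start; "wrist_torque": the same for the moment, N m; "grip_width": finger opening in m.
Only numpy, scipy, OpenCV 4.12 (cv2) and the standard library are available. Lean on these libraries where they do the work, as an engineer would, in place of code of your own. Each camera call takes 0.05 s, during which the arm holds its last target.

TASK

Stand the little wax pot out of the way, draw the flanged die out sideways through the mouth of the screw press by its handle, and press its shank into the bore of the wooden die block until the flange sits flush on the block. Leave the pot standing upright on the bench, and do not disturb the mug, the belt coil or the tin.

Things in the scene. Friction and masses are not known exactly. Their poses are not given: they have to be found in the camera images.
- press: Small grey screw press fixed to the bench: 105 mm along its x, 154 mm across its feet, bridge top 96 mm high, spindle and T-bar behind the mouth up to 177 mm. Origin: bench level under the die's home place (die axis 0 to 8 mm towards -x of it). +x points from the mouth to the back wall: the die comes out along -x. z up.
- press_mouth (a point): Middle of the mouth face's sill, 45 mm along -x from the press origin, on the bed, 50 mm high. The shank runs in a slot 34 mm wide in the bed; the flange in a tunnel 56 mm wide, 30 mm high, under the bridge. The die can be lifted only once its axis is more than 24 mm outside this face (70 mm from the press origin); it must then be held, as it does not stand by itself.
- die_tab (a point): Grip point: middle of the upright tab of the loose die's handle, tab 26 mm long (die x), 12 mm thick (y), top 20 mm above this point. The point is 85 mm along -x from the die's axis and 40 mm above the underside of its flange; in the press 90 mm above the bench, 40 to 48 mm outside the mouth. +x leads from tab to boss, along the press's +x at the start within 2 degrees. Pinch across y from above.
- die_flange (a point): Point on the die's axis at the underside of the flange. Die, 220 g: steel shank 30 mm diameter reaching 40 mm below this point, tip chamfered; flange 48 mm diameter, 10 mm thick; boss 30 mm diameter on top of it; a flat arm 14 mm wide, 3 to 12 mm above this point, runs along -x to the tab. Height 50 mm in the press, 56 mm when flush on the block. Axes of the die, z up.
- die_boss (a point): Middle of the flat round top of the die's boss, on the die's axis, 26 mm above the underside of the flange: the place to push down on.
- block: Light wooden die block, 86 x 86 x 56 mm, fixed to the bench; origin at the middle of its underside, sides along its x and y, z up. One round bore from above in its middle, 32 mm diameter, 44 mm deep. Tall bottles and a tool rack, fixed, up to 0.25 m high, stand to the right of the work, at world x over 0.47 with y below -0.22: keep the handle and gripper out of them.
- block_bore (a point): Middle of the bore's mouth on the block's top, 56 mm above the bench. The shank enters freely for 26 mm, then meets a tight cork plug to be pushed down with it for the last 14 mm (about 8 N, more than the die's weight; the plug stays where pushed); then the flange bottoms. The handle may point any way. Best let go of the tab in the bore and push on the boss with closed fingers.
- pot_mid (a point): Centre, half-way up, of a loose cream wax pot, a plain round pot of 50 mm diameter and 57 mm high, standing upright on the bench in front of the press's mouth, in the way of the die's handle. A thin hide (3 mm) lies flat on the bench left of and nearer than it; the pot may stand on that too.
- wax_pot: The same pot: origin at the middle of its underside, z up.
- mug: Bystander: green and white mug, 78 mm diameter, 101 mm high. Its round body is centred 15 mm along its +y from the origin (at bench level), its handle reaches 55 mm along -y.
- belt_coil: Bystander: coiled brown belt lying flat, 79 mm diameter, 38 mm high; origin in the middle of its underside.
- tin: Bystander: round tin with a paper label, 58 mm diameter, 72 mm high; origin in the middle of its underside.
There are look-alikes about, which are no part of the job. What is shaped like the wax_pot but green is not meant.

How it is judged:
By the outcome, as a careful person would: the job done as asked, in the order asked, and still so for the second after the job is handed in, with the robot touching nothing.
It also fails if it takes over 54 s, if anything falls off the work surface, if the arm or the gripper's body presses on something with over 40 N, if the wrist force passes 120 N, or if a joint passes its speed limit or range.

## Working session

There is one attempt and no reset: what is moved stays moved. The work goes in short steps, Python scripts to look and compute and a tool call to move; the robot and the scene stay as the last step left them, time stands still between calls to the robot, and variables do not carry over. Pictures are saved under pics/ and viewed, and the job is handed in when it is done.

Besides the shell and the picture viewer there is one more tool, called after "Call:" as a command line: name --argument value ..., lists and objects as JSON in quotes. servo_tool: Moves the arm, as the interface text tells. Its arguments: {"type":"object","properties":{"commands":{"type":"array","items":{"type":"number"}},"jaw":{"type":"number"},"newtons":{"type":"number"}},"required":["commands"]}

```bash
mkdir -p pics; ls
python3 - <<'E'
from cell import monitor, read_camera, camera_info, env, look_for
import cv2, numpy as np
o=monitor.get_obs(); print({k:o[k] for k in ('time_s','tool_pos','tool_rot','grip_width')})
for c in ('scene','top'):
    p,d=read_camera(c); cv2.imwrite(f'pics/{c}0.png',p[:,:,::-1]); np.save(f'{c}_d.npy',d); np.save(f'{c}_p.npy',p)
    i=camera_info(c); print(c,i)
    for l in ('wax_pot','press','die_tab','block','mug','belt_coil','tin','die_boss'):
        try: print(l,[(x['box'],round(x['conf'],2)) for x in look_for(c,l)][:4])
        except Exception as e: print(l,e)
print(camera_info('wrist'), monitor.get_obs()['time_s'])
E
```

```text
pics
{'time_s': 0.0, 'tool_pos': array([0.17879591, 0.62436104, 0.22147275]), 'tool_rot': array([-1.79892447e+02,  5.96511526e-03,  1.64026888e+02]), 'grip_width': 0.08672542810961661}
scene {'camera_matrix': array([[366.67180183,   0.        , 253.00281596],
       [  0.        , 366.67180183, 184.42092391],
       [  0.        ,   0.        ,   1.        ]]), 'R': array([[ 0.76932644, -0.63885356,  0.00171907],
       [-0.44831149, -0.54178316, -0.71097666],
       [ 0.45514133,  0.54620246, -0.70321351]]), 't': array([-0.2927673 ,  0.26173759,  0.82727123])}
wax_pot [([228.3, 149.3, 14.1, 21.8], 0.7), ([270.1, 252.5, 18.6, 30.5], 0.57), ([295.8, 202.2, 44.8, 50.5], 0.43)]
press [([178.9, 90.8, 51.8, 69.0], 0.82)]
die_tab [([200.0, 129.5, 24.0, 17.6], 0.75), ([332.0, 244.7, 42.4, 50.6], 0.64)]
block [([296.1, 204.5, 41.1, 47.1], 0.61)]
mug [([239.0, 196.2, 24.7, 35.3], 0.72), ([333.1, 242.4, 38.4, 52.8], 0.61)]
belt_coil [([264.6, 182.6, 26.9, 29.4], 0.85), ([294.8, 201.2, 47.9, 52.5], 0.7), ([200.8, 129.1, 21.8, 17.5], 0.19), ([227.2, 149.5, 16.5, 24.0], 0.19)]
tin [([243.2, 195.2
[... 704 characters left out ...]
lt_coil [([267.0, 160.1, 29.3, 29.3], 0.7), ([121.2, 141.7, 52.1, 62.7], 0.27)]
tin [([272.0, 197.7, 23.1, 21.0], 0.56), ([164.1, 169.8, 21.3, 7.4], 0.36)]
die_boss []
{'camera_matrix': array([[297.71456999,   0.        , 255.3940679 ],
       [  0.        , 297.71456999, 191.33183781],
       [  0.        ,   0.        ,   1.        ]]), 'T_tool_cam': array([[-1.40787607e-04, -9.62523926e-01, -2.71196742e-01,
         7.40882816e-02],
       [ 9.99999490e-01,  1.35633531e-04, -1.00052107e-03,
         1.15170807e-03],
       [ 9.99808836e-04, -2.71196745e-01,  9.62523416e-01,
        -1.62960339e-01],
       [ 0.00000000e+00,  0.00000000e+00,  0.00000000e+00,
         1.00000000e+00]])} 0.9
```

Run:
```python
import cv2
a=cv2.imread('pics/scene0.png'); b=cv2.imread('pics/top0.png')
cv2.imwrite('pics/scene0c.png',cv2.resize(a[70:310,150:400],None,fx=3,fy=2.5)[:600,:750])
cv2.imwrite('pics/top0c.png',cv2.resize(b[90:280,90:430],None,fx=2.35,fy=2.35))
```

```text
(no output)
```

View pics/scene0c.png

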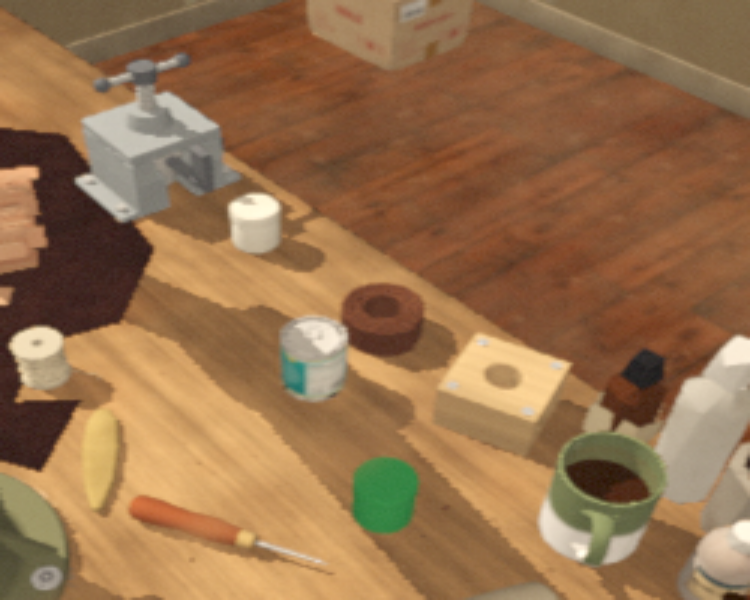

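View pics/top0c.png

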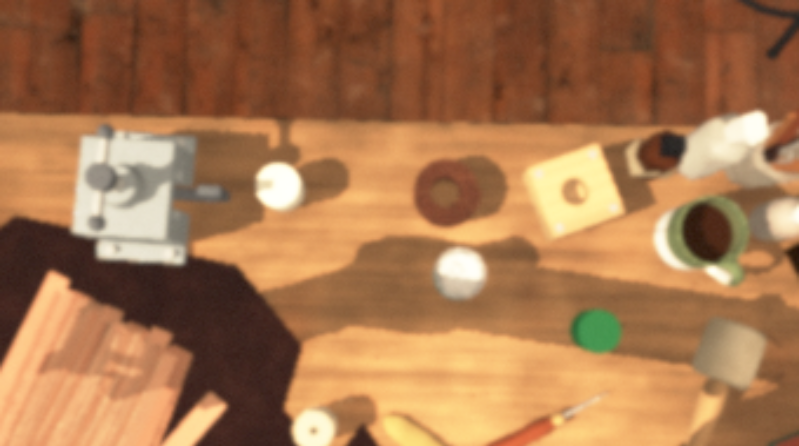

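View pics/top0.png

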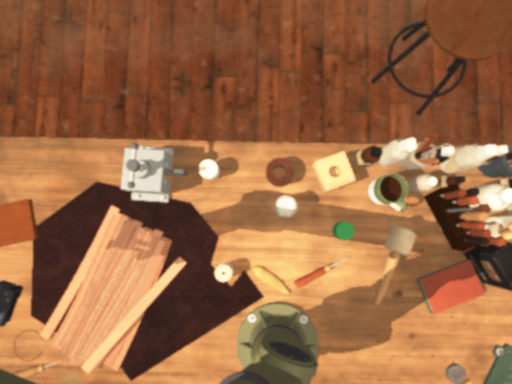

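The scene shows the press at top-picture (146,173), with its handle tab near (180,172) pointing right. The cream pot stands right in front of it at (208,169). Other objects in that picture:
- Belt coil: (280,171)
- Tin: (286,205)
- Block: (334,171), with bottles to its right
- Mug: (389,190)

Things that could be taken for the wax pot: the cream cylinder (208,169), the green one (344,231), the twine spool (223,273) and the tin (286,205). The cream one in front of the mouth fits the description. Next I'll measure.

```bash
cat > h.py <<'E'
from cell import monitor, read_camera, camera_info, env, look_for
import cv2, numpy as np
from scipy.spatial.transform import Rotation as Ro
def cloud(name,d,pose=None):
    i=camera_info(name); K=i['camera_matrix']
    v,u=np.mgrid[:d.shape[0],:d.shape[1]]
    P=np.stack([(u-K[0,2])/K[0,0]*d,(v-K[1,2])/K[1,1]*d,d],-1)
    if name=='wrist':
        T=i['T_tool_cam']; P=P@T[:3,:3].T+T[:3,3]
        return P@Ro.from_euler('xyz',pose[1],degrees=True).as_matrix().T+pose[0]
    return (P-i['t'])@i['R']
def wrist(fn=None):
    o=monitor.get_obs(); pose=(o['tool_pos'],o['tool_rot'])
    p,d=read_camera('wrist')
    if fn: cv2.imwrite('pics/'+fn+'.png',p[:,:,::-1])
    return p,d,cloud('wrist',d,pose),pose
E
python3 - <<'E'
from h import *
d=np.load('top_d.npy');p=np.load('top_p.npy'); W=cloud('top',d)
b=W[90:300,90:430].reshape(-1,3)
def reg(n,x,y,r,zmin,zmax):
    m=(np.hypot(W[...,0]-x,W[...,1]-y)<r)&(W[...,2]>zmin)&(W[...,2]<zmax)
    q=W[m]; print(n,len(q),q.mean(0).round(4),q.min(0).round(3),q.max(0).round(3))
for n,u,v in [('press',146,173),('tab',182,172),('pot',208,169),('coil',280,163),('tin',286,205),('block',324,175),('mug',389,190),('green',344,231),('bench',240,220),('edge',240,140),('bottle',372,155),('spool',223,273)]:
    print(n,W[v,u].round(3))
D={}
for n,u,v,r,z0,z1 in [('pot',208,169,.04,.05,.065),('coil',280,171,.06,.03,.045),('tin',286,205,.045,.065,.08),('block',334,171,.075,.05,.065),('mug',389,190,.06,.09,.11)]:
    q=W[v,u]; reg(n,q[0],q[1],r,z0,z1)
# block corners fit
q=W[171,334]; m=(np.hypot(W[...,0]-q[0],W[...,1]-q[1])<.075)&(abs(W[...,2]-.056)<.006)
print(cv2.minAreaRect((W[m][:,:2]*1000).astype(np.float32)))
# press top, tab
m=(abs(W[...,2]-.096)<.006)&(np.hypot(*(np.moveaxis(W[...,:2]-W[173,146,:2],-1,0)))<.12)
print('presstop',cv2.minAreaRect((W[m][:,:2]*1000).astype(np.float32)))
m=(abs(W[...,2]-.11)<.008); print('tab z',W[165:180,172:192][m[165:180,172:192]].round(3))
E
python3 - <<'E'
import cv2
b=cv2.imread('pics/top0.png'); cv2.imwrite('pics/top0d.png',cv2.resize(b[135:215,110:230],None,fx=6,fy=6,interpolation=cv2.INTER_CUBIC))
E
```

```text
press [0.445 0.344 0.116]
tab [0.451 0.254 0.108]
pot [0.467 0.195 0.057]
coil [0.49  0.    0.041]
tin [ 0.374 -0.016  0.07 ]
block [ 0.458 -0.118  0.058]
mug [ 0.421 -0.291  0.062]
green [ 0.309 -0.173  0.057]
bench [ 0.332  0.109 -0.005]
edge [ 0.739  0.172 -0.858]
bottle [ 0.504 -0.23   0.12 ]
spool [0.188 0.149 0.025]
pot 272 [0.4689 0.1947 0.0564] [0.445 0.171 0.051] [0.495 0.22  0.062]
coil 485 [ 0.4679 -0.      0.037 ] [ 0.43  -0.039  0.03 ] [0.508 0.039 0.042]
tin 349 [ 0.3713 -0.0158  0.0691] [ 0.345 -0.043  0.065] [0.398 0.013 0.075]
block 924 [ 0.4704 -0.1482  0.0558] [ 0.415 -0.221  0.05 ] [ 0.524 -0.094  0.064]
mug 206 [ 0.4223 -0.2925  0.0979] [ 0.377 -0.329  0.09 ] [ 0.462 -0.251  0.104]
((476.1963195800781, -163.03509521484375), (86.05905151367188, 119.8521957397461), 21.371131896972656)
presstop ((456.61322021484375, 330.6842346191406), (163.38885498046875, 109.6733169555664), 87.59778594970703)
tab z [[0.458 0.275 0.109]
 [0.458 0.271 0.111]
 [0.458 0.27  0.109]
 [0.458 0.266 0.112]
 [0.458 0.264 0.111]
 [0.458 0.262 0.109]
 [0.459 0.259 0.108]
 [0.459 0.257 0.109]

[... 224 characters left out ...]
0.109]
 [0.456 0.254 0.107]
 [0.456 0.251 0.11 ]
 [0.457 0.25  0.105]
 [0.453 0.274 0.11 ]
 [0.453 0.272 0.109]
 [0.453 0.269 0.109]
 [0.453 0.267 0.108]
 [0.453 0.264 0.112]
 [0.454 0.262 0.107]
 [0.454 0.259 0.108]
 [0.453 0.256 0.109]
 [0.453 0.254 0.109]
 [0.453 0.25  0.113]
 [0.454 0.25  0.103]
 [0.451 0.274 0.108]
 [0.45  0.272 0.109]
 [0.451 0.27  0.107]
 [0.451 0.267 0.109]
 [0.451 0.264 0.109]
 [0.451 0.261 0.11 ]
 [0.451 0.259 0.107]
 [0.451 0.256 0.108]
 [0.451 0.254 0.108]
 [0.451 0.251 0.108]
 [0.451 0.249 0.106]
 [0.449 0.268 0.104]
 [0.449 0.265 0.105]
 [0.449 0.262 0.105]
 [0.448 0.259 0.107]
 [0.448 0.257 0.108]
 [0.448 0.254 0.108]
 [0.449 0.252 0.107]
 [0.449 0.25  0.104]]
```

View pics/top0d.png

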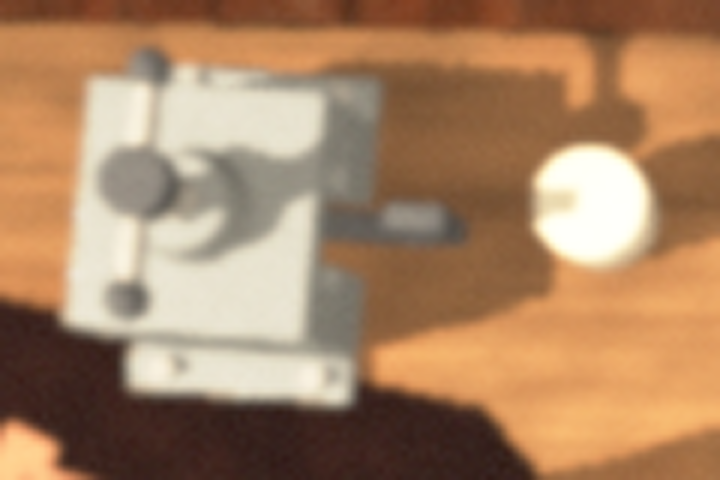

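Call:
servo_tool --commands '[0,0,0,0,0,8.2,0,0,0,0,0,8.2,0,0,0,0,0,8.2,0,0,0,0,0,8.2,0,0,0,0,0,8.2,0,0,0,0,0,8.2,0,0,0,0,0,8.2,0,0,0,0,0,8.2,0,0,0,0,0,8.4]' --jaw 87

```text
time_s: 1.8
tool_pos: [0.1788, 0.6249, 0.2226]
tool_rot: [180.0, -0.0, 89.7]
force: [-0.2, 0.3, -0.6]
grip_width: 0.0869
```

Call:
servo_tool --commands '[-40,28,0,0,0,0,-40,28,0,0,0,0,-40,28,0,0,0,0,-40,28,0,0,0,0,-40,28,0,0,0,0,-40,28,0,0,0,0,-40,28,0,0,0,0,-40,28,0,0,0,0,-40,28,0,0,0,0,-40,28,0,0,0,0]'

```text
time_s: 2.8
tool_pos: [0.46, 0.2233, 0.223]
tool_rot: [180.0, -0.1, 90.0]
force: [0.8, 0.2, 0.0]
grip_width: 0.0868
```

Run:
```python
from h import *
p,d,W,pose=wrist('w1'); np.savez('w1.npz',p=p,d=d,W=W)
print(pose, monitor.get_obs()['qpos'])
for l in ('die_tab','wax_pot','press','die_boss','press_mouth'): print(l,[(x['box'],round(x['conf'],2)) for x in look_for('wrist',l)][:3])
```

```text
(array([0.45999998, 0.22334862, 0.22302845]), array([ 1.79952766e+02, -6.54133091e-02,  9.00375803e+01])) [-5.39104168e+01  8.52875207e-01  2.64669568e+01  1.03365708e+02
 -7.53002810e-02  7.57347632e+01 -2.80648985e+01]
die_tab [([244.0, 95.0, 16.9, 64.4], 0.58)]
wax_pot [([244.0, 168.2, 46.7, 49.1], 0.93), ([168.9, 0.0, 176.4, 101.7], 0.22)]
press [([167.0, 0.8, 179.1, 99.6], 0.56), ([248.9, 167.0, 36.1, 51.3], 0.32)]
die_boss [([245.9, 96.3, 15.0, 65.4], 0.95)]
press_mouth [([169.2, 0.0, 175.1, 105.8], 0.62)]
```

View pics/w1.png

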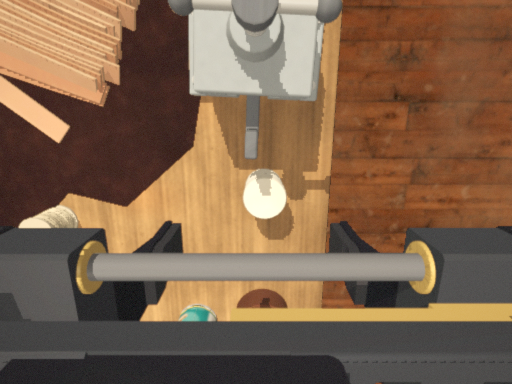

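The wrist picture shows the cream pot at (265,195), the tab at (252,142) with its arm going up to the press mouth at about (254,97), and the coil and tin below. This confirms the choice of pot.

Run:
```python
from h import *
W=np.load('w1.npz')['W']; T=np.load('top_d.npy'); WT=cloud('top',T)
for n,V in (('wrist',W[60:225,185:345]),('top',WT[130:215,110:240])):
    V=V.reshape(-1,3)
    m=(abs(V[:,2]-.057)<.006)&(abs(V[:,0]-.469)<.04)&(abs(V[:,1]-.195)<.035); print(n,'pot',cv2.minEnclosingCircle((V[m][:,:2]*1e3).astype(np.float32)),np.median(V[m],0))
    m=(abs(V[:,2]-.110)<.007)&(abs(V[:,0]-.455)<.02)&(abs(V[:,1]-.262)<.022); print('tab',m.sum(),cv2.minAreaRect((V[m][:,:2]*1e3).astype(np.float32)),np.median(V[m],0))
    m=(abs(V[:,2]-.057)<.012)&(abs(V[:,0]-.455)<.02)&(abs(V[:,1]-.28)<.04); print('arm',m.sum(),cv2.minAreaRect((V[m][:,:2]*1e3).astype(np.float32)),np.median(V[m],0)) if m.sum()>5 else 0
    m=(abs(V[:,2]-.096)<.004)&(abs(V[:,0]-.455)<.1)&(V[:,1]>.285); 
    if m.sum()>5: 
        print('bridge',m.sum(),cv2.minAreaRect((V[m][:,:2]*1e3).astype(np.float32)))
        Q=V[m]; f=[]
        for x in np.arange(.40,.51,.005):
            s=Q[abs(Q[:,0]-x)<.004]
            if len(s)>2: f.append((x,s[:,1].min()))
        f=np.array(f); print('front edge',np.polyfit(f[:,0],f[:,1],1), f.round(3).tolist())
```

```text
wrist pot ((471.1454772949219, 197.53176879882812), 25.555519104003906) [0.47067203 0.1992461  0.05788954]
tab 354 ((456.3865661621094, 264.93646240234375), (25.922609329223633, 11.213760375976562), 89.54952239990234) [0.45638078 0.2660213  0.11037731]
arm 451 ((449.8013610839844, 289.05963134765625), (44.658145904541016, 28.926780700683594), 89.77537536621094) [0.4569391  0.29394665 0.06259799]
bridge 4160 ((458.70867919921875, 323.8760986328125), (31.94974136352539, 110.24150085449219), 89.99071502685547)
front edge [-0.04790616  0.33206986] [[0.4, 0.314], [0.405, 0.312], [0.41, 0.312], [0.415, 0.312], [0.42, 0.312], [0.425, 0.311], [0.43, 0.311], [0.435, 0.311], [0.44, 0.311], [0.445, 0.311], [0.45, 0.311], [0.455, 0.311], [0.46, 0.31], [0.465, 0.31], [0.47, 0.31], [0.475, 0.31], [0.48, 0.309], [0.485, 0.309], [0.49, 0.309], [0.495, 0.309], [0.5, 0.308], [0.505, 0.308]]
top pot ((469.5982666015625, 195.0489501953125), 25.342967987060547) [0.46942139 0.19488326 0.05646595]
tab 51 ((453.6788330078125, 261.84930419921875), (10.817587852478027, 25.32436752319336), 1.2197349071502686) [0.45339691 0.2613058  0.1084486 ]
arm 84 ((452.9534912109375, 281.9225769042969), (64.6347427368164, 38.55820846557617), 86.78972625732422) [0.45325291 0.2960157  0.06106501]
bridge 1121 ((457.8199768066406, 359.46038818359375), (105.79171752929688, 109.67134094238281), 87.60126495361328)
front edge [-0.04940212  0.32990672] [[0.4, 0.311], [0.405, 0.309], [0.41, 0.309], [0.415, 0.31], [0.42, 0.31], [0.425, 0.308], [0.43, 0.308], [0.435, 0.308], [0.44, 0.309], [0.445, 0.309], [0.45, 0.309], [0.455, 0.307], [0.46, 0.307], [0.465, 0.307], [0.47, 0.307], [0.475, 0.306], [0.48, 0.306], [0.485, 0.306], [0.49, 0.306], [0.495, 0.306], [0.5, 0.305], [0.505, 0.305]]
```

Call:
servo_tool --commands '[-13,5,20,0,0,0,-14,5,30,0,0,0,0,0,30,0,0,0,0,0,30,0,0,0,0,0,30,0,0,0,0,0,30,0,0,0,0,0,20,0,0,0,0,0,10,0,0,0,0,0,0,0,0,0]'

```text
time_s: 4.0
tool_pos: [0.4676, 0.1989, 0.0214]
tool_rot: [-179.9, 0.1, 90.2]
force: [0.5, -0.0, 1.6]
grip_width: 0.087
```

Call:
servo_tool --commands '[0,0,0,0,0,0,0,0,0,0,0,0,0,0,0,0,0,0,0,0,0,0,0,0,0,0,0,0,0,0,0,0,0,0,0,0]' --jaw 40 --newtons 15

```text
time_s: 4.6
tool_pos: [0.4694, 0.1981, 0.0229]
tool_rot: [180.0, -0.0, 90.0]
force: [-0.3, 0.4, 1.5]
grip_width: 0.0492
```

Call:
servo_tool --commands '[0,0,-15,0,0,0,-2,0,-20,0,0,0,-24,-8,0,0,0,0,-24,-9,0,0,0,0,-24,-9,0,0,0,0,-24,-8,0,0,0,0,0,0,12,0,0,0,0,0,12,0,0,0,0,0,7,0,0,0,0,0,4,0,0,0]'

```text
time_s: 5.6
tool_pos: [0.4343, 0.1005, 0.022]
tool_rot: [-179.8, 0.1, 90.1]
force: [-7.8, -1.8, 22.5]
grip_width: 0.0484
```

Call:
servo_tool --commands '[0,0,0,0,0,0,0,0,0,0,0,0]'

```text
time_s: 5.8
tool_pos: [0.4353, 0.1006, 0.0222]
tool_rot: [-180.0, 0.0, 90.1]
force: [0.4, -0.2, -1.1]
grip_width: 0.0487
```

Call:
servo_tool --commands '[0,0,0,0,0,0,0,0,0,0,0,0,0,0,0,0,0,0,0,0,0,0,0,0]' --jaw 80

```text
time_s: 6.2
tool_pos: [0.4353, 0.1001, 0.0227]
tool_rot: [180.0, -0.0, 90.0]
force: [0.6, -0.0, 0.1]
grip_width: 0.0729
```

Call:
servo_tool --commands '[0,0,-20,0,0,0,0,0,-30,0,0,0,0,0,-40,0,0,0,0,0,-40,0,0,0,30,4,-20,0,0,0,40,4,0,0,0,0,40,4,0,0,0,0,20,4,0,0,0,0,0,0,0,0,0,0]'

```text
time_s: 7.1
tool_pos: [0.4508, 0.2329, 0.1722]
tool_rot: [180.0, 0.0, 90.3]
force: [-0.3, -0.2, -0.1]
grip_width: 0.08
```

Run:
```python
from h import *
p,d,W,pose=wrist('w2'); np.savez('w2.npz',p=p,d=d,W=W); print(pose)
V=W[:225].reshape(-1,3)
m=(abs(V[:,2]-.110)<.007)&(abs(V[:,0]-.455)<.02)&(abs(V[:,1]-.262)<.025); print('tab',m.sum(),cv2.minAreaRect((V[m][:,:2]*1e3).astype(np.float32)),np.median(V[m],0),V[m].min(0),V[m].max(0))
Q=V[m]; print(np.polyfit(Q[:,1],Q[:,0],1))
m=(abs(V[:,2]-.0605)<.005)&(abs(V[:,0]-.455)<.015)&(V[:,1]>.275)&(V[:,1]<.30); Q=V[m];print(len(Q),np.polyfit(Q[:,1],Q[:,0],1) if len(Q)>9 else 0, np.median(Q,0))
```

```text
(array([0.45079493, 0.23286076, 0.17221682]), array([1.79997916e+02, 2.54500507e-02, 9.02932664e+01]))
tab 516 ((456.2078552246094, 265.2893371582031), (25.601009368896484, 11.96435546875), 87.78507995605469) [0.45607806 0.266273   0.11038171] [0.44993326 0.25259436 0.10318663] [0.46227335 0.27816816 0.11270918]
[0.02565214 0.44931422]
402 [0.02599453 0.44957499] [0.45690942 0.28922907 0.06251514]
```

View pics/w2.png

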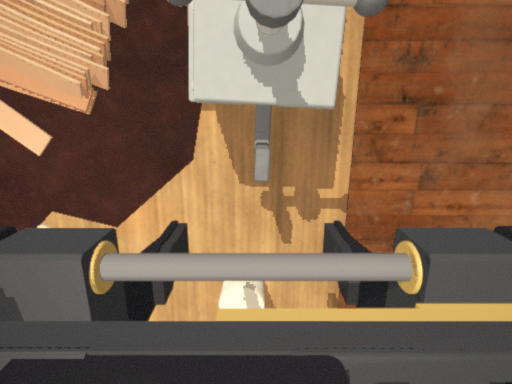

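Call:
servo_tool --commands '[16,3,20,0,0,1.8,16,2,20,0,0,0,0,0,20,0,0,0,0,0,20,0,0,0,0,0,14,0,0,0,0,0,6,0,0,0,0,0,0,0,0,0]'

```text
time_s: 7.85
tool_pos: [0.4565, 0.2608, 0.0721]
tool_rot: [-180.0, 0.1, 88.1]
force: [-0.4, -1.0, 0.1]
grip_width: 0.0799
```

Call:
servo_tool --commands '[0,0,0,0,0,0]'

```text
time_s: 7.95
tool_pos: [0.4572, 0.2619, 0.0734]
tool_rot: [179.9, -0.0, 88.2]
force: [-0.2, -0.0, 0.4]
grip_width: 0.08
```

Call:
servo_tool --commands '[3,-1,2,0,0,0,0,0,0,0,0,0]'

```text
time_s: 8.15
tool_pos: [0.4558, 0.2658, 0.0711]
tool_rot: [180.0, -0.1, 88.3]
force: [-1.1, -0.3, 0.3]
grip_width: 0.08
```

Call:
servo_tool --commands '[0,0,0,0,0,0,0,0,0,0,0,0,0,0,0,0,0,0,0,0,0,0,0,0,0,0,0,0,0,0,0,0,0,0,0,0,0,0,0,0,0,0,0,0,0,0,0,0]' --jaw 5 --newtons 50

```text
time_s: 8.95
tool_pos: [0.4557, 0.265, 0.0706]
tool_rot: [180.0, -0.0, 88.2]
force: [0.1, -0.2, 0.8]
grip_width: 0.0237
```

Call:
servo_tool --commands '[0,0,0,0,0,0,0,0,0,0,0,0,0,0,0,0,0,0]'

```text
time_s: 9.25
tool_pos: [0.4558, 0.265, 0.0706]
tool_rot: [180.0, -0.0, 88.2]
force: [0.1, -0.4, 0.3]
grip_width: 0.0117
```

Call:
servo_tool --commands '[-5,0,0,0,0,0,-8,0,0,0,0,0,-8,-0.4,0,0,0,0,-8,0,0,0,0,0]'

```text
time_s: 9.65
tool_pos: [0.4543, 0.2351, 0.0706]
tool_rot: [-180.0, -0.0, 88.2]
force: [-0.1, 1.1, -0.8]
grip_width: 0.0115
```

Call:
servo_tool --commands '[-8,-0.4,0,0,0,0,-8,0,0,0,0,0,-8,-0.4,0,0,0,0,-8,0,0,0,0,0,-8,-0.4,0,0,0,0,-7,0,0,0,0,0,0,0,0,0,0,0]'

```text
time_s: 10.35
tool_pos: [0.4516, 0.1875, 0.0703]
tool_rot: [-180.0, 0.0, 88.1]
force: [0.1, -0.6, -3.2]
grip_width: 0.0117
```

Run:
```python
from h import *
p,d,W,pose=wrist('w3'); print(pose, monitor.get_obs()['force'],monitor.get_obs()['wrist_torque']); np.savez('w3.npz',W=W)
p,d=read_camera('scene'); cv2.imwrite('pics/s3.png',cv2.resize(p[80:230,160:330,::-1],None,fx=4,fy=4))
```

```text
(array([0.45158377, 0.18752289, 0.07032418]), array([-1.79969673e+02,  4.38128039e-02,  8.81298939e+01])) [-0.36868854 -0.03489832 -2.26938694] [-0.2327918   0.04959733  0.02157159]
```

View pics/w3.png

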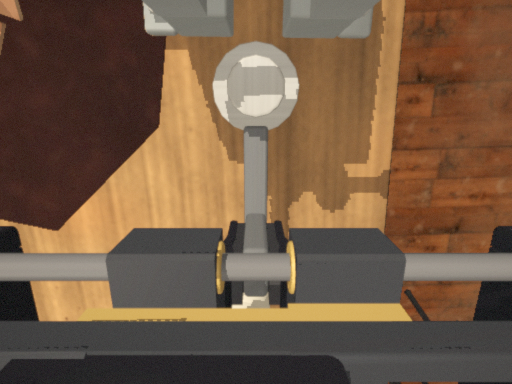

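View pics/s3.png

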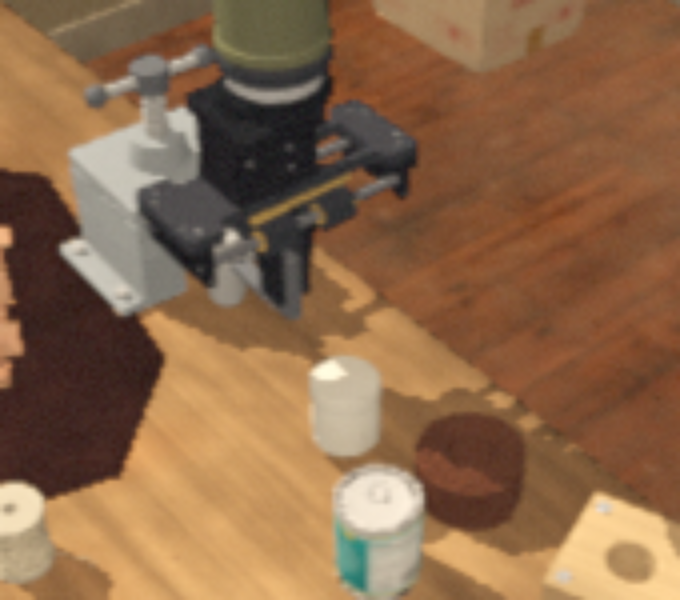

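The wrist view shows the die hanging free in front of the mouth, with the flange centred at (255,88) and a gap to the jaws above it. The scene view shows the pot standing upright.

```bash
cat >> h.py <<'E'
def die(W,pose):
    # boss plane and centre in tool-ish frame (world aligned rel. to tool)
    R=Ro.from_euler('xyz',pose[1],degrees=True).as_matrix()
    T=(W-pose[0])@R     # tool coords
    V=T[20:150,195:320].reshape(-1,3)
    g=(np.hypot(V[:,0]-.085,V[:,1])<.035)&(V[:,2]<.05)&(V[:,2]>-.05)
    V=V[g]; z0=np.percentile(V[:,2],8)
    for n,lo,hi in(('boss',z0-.005,z0+.005),('flange',z0+.010,z0+.022)):
        Q=V[(V[:,2]>lo)&(V[:,2]<hi)]
        if len(Q)<20: continue
        c,r=cv2.minEnclosingCircle((Q[:,:2]*1e3).astype(np.float32))
        A=np.c_[Q[:,:2],np.ones(len(Q))]; s=np.linalg.lstsq(A,Q[:,2],rcond=None)[0]
        print(n,len(Q),'centre tool mm',np.round(c,1),'r',round(r,1),'z mm',round(np.median(Q[:,2])*1e3,1),'slope deg x,y',np.degrees(s[:2]).round(2))
E
python3 - <<'E'
from h import *
W=np.load('w3.npz')['W']; o=monitor.get_obs()
die(W,(o['tool_pos'],o['tool_rot']))
E
```

```text
boss 2835 centre tool mm [83.6  0.4] r 14.9 z mm -5.7 slope deg x,y [0.06 0.06]
flange 3690 centre tool mm [78.7 -0. ] r 28.8 z mm 10.1 slope deg x,y [1.48 0.03]
```

Call:
servo_tool --commands '[0,0,-5,0,0,0,0,0,-10,0,0,0,0,0,-15,0,0,0,0,0,-20,0,0,0,0,0,-20,0,0,0,0,0,-15,0,0,0,0,0,0,0,0,0]'

```text
time_s: 11.15
tool_pos: [0.4536, 0.1903, 0.1587]
tool_rot: [179.7, -0.2, 88.2]
force: [0.8, -0.3, -2.0]
grip_width: 0.0117
```

Run:
```python
from h import *
p,d,W,pose=wrist('w4'); print(pose, monitor.get_obs()['force'],monitor.get_obs()['qpos'])
die(W,pose)
p,d=read_camera('top'); np.save('top4.npy',d); cv2.imwrite('pics/t4.png',p[:,:,::-1]); W=cloud('top',d)
print([(x['box'],round(x['conf'],2)) for x in look_for('top','block')][:4], [(x['box'],round(x['conf'],2)) for x in look_for('top','block_bore')][:4])
q=cv2.cvtColor(p,cv2.COLOR_RGB2GRAY); cv2.imwrite('pics/t4c.png',cv2.resize(p[140:205,300:370,::-1],None,fx=8,fy=8,interpolation=cv2.INTER_CUBIC))
```

```text
(array([0.45356113, 0.19027406, 0.15865251]), array([179.72845303,  -0.20488703,  88.24790435])) [-0.41411557 -0.44992039 -2.09067039] [-51.48747851   0.84992096  26.06148593 111.16374079  -0.44391292
  67.88984787 -27.01056243]
boss 2831 centre tool mm [85.3  0.4] r 14.9 z mm -6.0 slope deg x,y [-0.11 -0.11]
flange 3697 centre tool mm [80.1  0.4] r 28.9 z mm 9.8 slope deg x,y [ 1.49 -0.05]
[([314.0, 151.1, 42.0, 40.1], 0.56)] [([312.9, 151.4, 42.2, 41.1], 0.67)]
```

View pics/t4c.png

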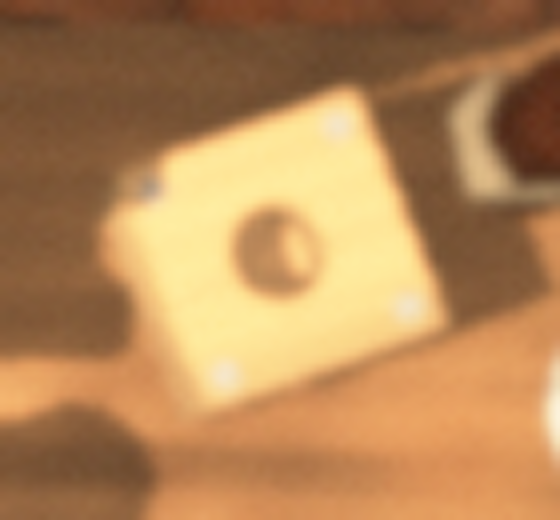

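View pics/w4.png

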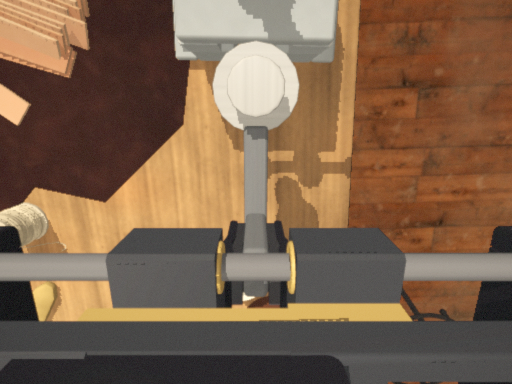

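Call:
servo_tool --commands '[0,0,-6,0,0,-5,0,0,-6,0,0,-8.5,0,0,0,0,0,-8.5,0,0,0,0,0,-8.5,0,0,0,0,0,-8.5,0,0,0,0,0,-8.5,0,0,0,0,0,-8.5,0,0,0,0,0,-8.5]'

```text
time_s: 12.15
tool_pos: [0.4513, 0.1889, 0.1665]
tool_rot: [-179.9, -0.0, 153.1]
force: [-0.6, 0.1, -3.8]
grip_width: 0.0117
```

Call:
servo_tool --commands '[0,0,0,0,0,-8.5,0,0,0,0,0,-8.5,0,0,0,0,0,-8.5,0,0,0,0,0,-8.5,0,0,0,0,0,-8.5,0,0,0,0,0,-8.5,0,0,0,0,0,-8.5,0,0,0,0,0,-3,0,0,0,0,0,0]'

```text
time_s: 13.05
tool_pos: [0.4514, 0.189, 0.1667]
tool_rot: [180.0, -0.1, -144.8]
force: [-0.2, 0.5, -1.3]
grip_width: 0.012
```

Run:
```python
from h import *
print(monitor.get_obs()['qpos'])
# bore by rays from top / scene
def ray(name,u,v,z):
    i=camera_info(name);K=i['camera_matrix'];R=i['R'];c=-R.T@i['t']; r=R.T@np.linalg.inv(K)@[u,v,1]; return c+r*(z-c[2])/r[2]
print('top bore',ray('top',334.2,170.9,.056))
p=np.load('scene_p.npy'); cv2.imwrite('pics/sb.png',cv2.resize(p[190:260,285:350,::-1],None,fx=8,fy=8,interpolation=cv2.INTER_CUBIC))
W=cloud('top',np.load('top4.npy'))
m=(abs(W[...,2]-.0565)<.004)&(abs(W[...,0]-.468)<.07)&(abs(W[...,1]+.145)<.07); print(cv2.minAreaRect((W[m][:,:2]*1e3).astype(np.float32)))
S=cloud('scene',np.load('scene_d.npy'))
m=(abs(S[...,2]-.056)<.006)&(abs(S[...,0]-.468)<.07)&(abs(S[...,1]+.145)<.07); print(m.sum(),cv2.minAreaRect((S[m][:,:2]*1e3).astype(np.float32)))
# tin etc cross-check of scene/top using tab top
```

```text
[-51.13303504   0.35809635  25.57247141 110.44613725  -0.1621091
  69.29160568  99.71364935]
top bore [ 0.46956644 -0.14557836  0.056     ]
((477.2258605957031, -165.39366149902344), (86.17318725585938, 125.25323486328125), 21.4345645904541)
883 ((471.35955810546875, -147.04129028320312), (89.96851348876953, 86.43257904052734), 21.55411148071289)
```

View pics/sb.png

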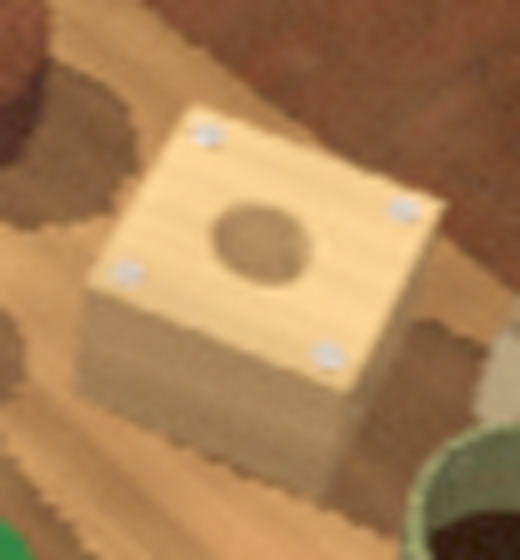

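Call:
servo_tool --commands '[10,-16,0,0,0,0,19,-31,0,0,0,0,19,-31,0,0,0,0,19,-31,0,0,0,0,17,-28,0,0,0,0,9,-18,0,0,0,0,0,0,0,0,0,0,0,0,0,0,0,0]'

```text
time_s: 13.85
tool_pos: [0.4648, 0.0082, 0.1674]
tool_rot: [180.0, 0.0, -144.9]
force: [0.4, -0.9, -3.0]
grip_width: 0.0121
```

Run:
```python
from h import *
p,d,W,pose=wrist('w5'); np.savez('w5.npz',p=p,d=d,W=W); print(pose, monitor.get_obs()['qpos'])
die(W,pose)
```

```text
(array([0.4648123 , 0.00816362, 0.1673532 ]), array([ 1.79952064e+02,  8.42610298e-03, -1.44932183e+02])) [-41.40567664  -3.93522128  36.04446047 113.70753193   2.42676754
  69.51273578 118.90971042]
boss 2830 centre tool mm [83.6  0.8] r 15.0 z mm -6.0 slope deg x,y [-0.1  -0.01]
flange 3703 centre tool mm [78.7  0.4] r 28.8 z mm 9.7 slope deg x,y [ 1.29 -0.02]
```

View pics/w5.png

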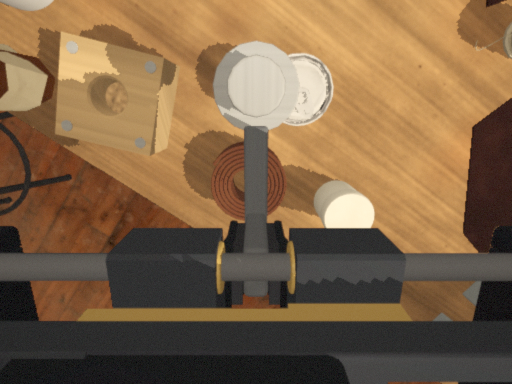

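The wrist view shows the die level in hand at (256,86), the block at lower left and its bore at about (109,94). The tin, coil and pot all look undisturbed.

Run:
```python
from h import *
z=np.load('w5.npz'); W=z['W'];p=z['p']
o=monitor.get_obs(); 
cv2.imwrite('pics/w5c.png',cv2.resize(p[30:160,45:190,::-1],None,fx=4,fy=4,interpolation=cv2.INTER_CUBIC))
R=Ro.from_euler('xyz',o['tool_rot'],degrees=True).as_matrix()
sub=W[60:130,75:145]; 
top=np.median(W[40:150,60:165,2][abs(W[40:150,60:165,2]-.057)<.006]); print('top z',top)
Kc=camera_info('wrist'); K=Kc['camera_matrix']; T=Kc['T_tool_cam']
c=R@T[:3,3]+o['tool_pos']
hole=(W[...,2]<top-.006)
msk=np.zeros(hole.shape,np.uint8); msk[65:125,82:138]=hole[65:125,82:138]
n,l,st,ce=cv2.connectedComponentsWithStats(msk); k=1+np.argmax(st[1:,4]); print(st[k],ce[k])
vs,us=np.nonzero(l==k)
r=(R@T[:3,:3]@np.linalg.inv(K)@np.c_[us,vs,np.ones(len(us))].T).T
X=c+r*((top-c[2])/r[:,2])[:,None]
cc,rr=cv2.minEnclosingCircle((X[:,:2]*1e3).astype(np.float32)); print('bore world',cc,rr,'centroid',X.mean(0))
# block rectangle
m=(abs(W[...,2]-top)<.004); mm=np.zeros_like(m); mm[25:160,45:185]=m[25:160,45:185]
print(cv2.minAreaRect((W[mm][:,:2]*1e3).astype(np.float32)))
for b in (X.mean(0),np.array([cc[0]/1e3,cc[1]/1e3,top])): print('bore in tool mm',((b-o['tool_pos'])@R*1e3).round(1))
```

```text
top z 0.05695521150979549
[ 92  78  35  38 985] [109.51979695  96.70964467]
bore world (470.9245300292969, -142.36386108398438) 15.633950233459473 centroid [ 0.47072076 -0.14237449  0.05695521]
((471.68408203125, -144.93934631347656), (86.39830017089844, 87.30973815917969), 21.6820125579834)
bore in tool mm [  82.5 -127.3  110.3]
bore in tool mm [  82.3 -127.4  110.3]
```

View pics/w5c.png

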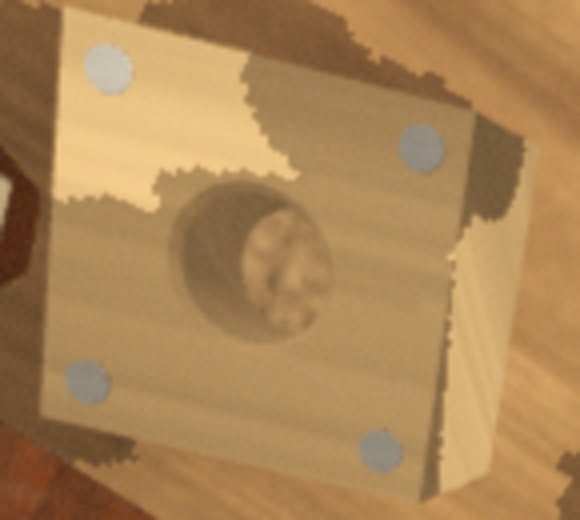

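Call:
servo_tool --commands '[0,-12,0,0,0,0,0,-24,0,0,0,0,0,-22,10,0,0,0,0,-12,15,0,0,0,0,0,10,0,0,0,0,0,5,0,0,0,0,0,0,0,0,0,0,0,0,0,0,0]'

```text
time_s: 14.7
tool_pos: [0.5055, -0.0472, 0.1278]
tool_rot: [180.0, 0.0, -144.7]
force: [-0.3, -0.3, -2.2]
grip_width: 0.0116
```

```bash
cat > look6.py <<'E'
from h import *
import sys
n=sys.argv[1]
p,d,W,pose=wrist(n); np.savez(n+'.npz',p=p,d=d,W=W,pos=pose[0],rot=pose[1]); print(pose, monitor.get_obs()['qpos'][6])
die(W,pose)
p2=p[0:190,90:320,::-1]; cv2.imwrite(f'pics/{n}c.png',cv2.resize(p2,None,fx=3,fy=3,interpolation=cv2.INTER_CUBIC))
E
python3 look6.py w6
```

```text
(array([ 0.50548785, -0.04719438,  0.12782521]), array([ 1.79975296e+02,  3.31461789e-02, -1.44677547e+02])) 131.6451250040211
boss 2824 centre tool mm [83.5  0.7] r 14.9 z mm -6.1 slope deg x,y [-0.36 -0.2 ]
flange 3710 centre tool mm [78.6  0.1] r 28.7 z mm 9.8 slope deg x,y [ 1.3  -0.01]
```

View pics/w6c.png

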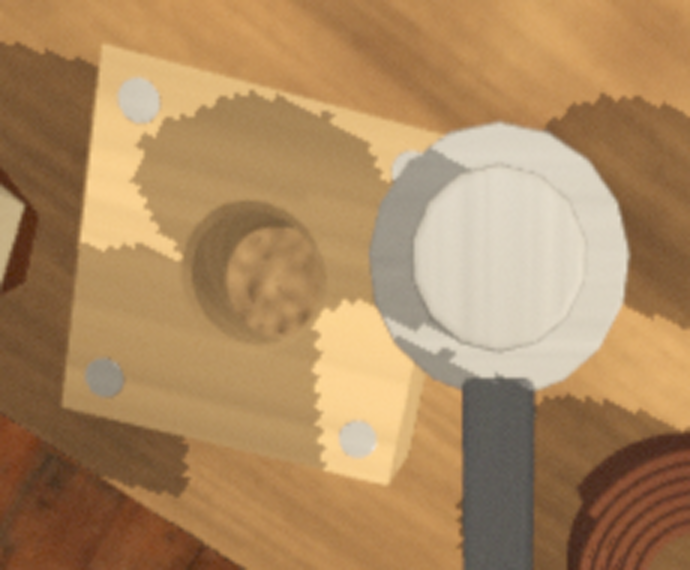

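Run:
```python
from h import *
z=np.load('w6.npz'); W=z['W'];o={'tool_pos':z['pos'],'tool_rot':z['rot']}
R=Ro.from_euler('xyz',o['tool_rot'],degrees=True).as_matrix()
Kc=camera_info('wrist'); K=Kc['camera_matrix']; T=Kc['T_tool_cam']
def tool(u,v,zt):
    r=T[:3,:3]@np.linalg.inv(K)@[u,v,1]; return T[:3,3]+r*(zt-T[2,3])/r[2]
S=W[20:160,110:215]; top=np.median(S[...,2][abs(S[...,2]-.057)<.006]); zt=o['tool_pos'][2]-top
print('top',top,'bore',tool(174.5,90.2,zt)*1e3,'boss',tool(256.5,85.6,-.006)*1e3)
m=(abs(W[...,2]-top)<.004); m[:, 225:]=0; m[165:]=0
print(cv2.minAreaRect((W[m][:,:2]*1e3).astype(np.float32)))
b=tool(174.5,90.2,zt); print('bore world',R@b+o['tool_pos'])
# refine rim by ellipse on gradient: rim pixels projected to plane, fit circle r=16
g=cv2.GaussianBlur(cv2.cvtColor(z['p'],cv2.COLOR_RGB2GRAY),(0,0),1).astype(float)
c=b[:2].copy()
for it in range(4):
    P=[]
    for a in np.arange(0,2*np.pi,.1):
        rs=np.arange(.0125,.0195,.00025); pr=[]
        for r_ in rs:
            X=np.array([c[0]+r_*np.cos(a),c[1]+r_*np.sin(a),zt]); q=K@(T[:3,:3].T@(X-T[:3,3])); pr.append(cv2.getRectSubPix(g.astype(np.float32),(1,1),(q[0]/q[2],q[1]/q[2]))[0,0])
        k=np.argmax(np.gradient(pr)); P.append((c[0]+rs[k]*np.cos(a),c[1]+rs[k]*np.sin(a),rs[k]))
    P=np.array(P); A=np.c_[2*P[:,:2],np.ones(len(P))]; s=np.linalg.lstsq(A,(P[:,:2]**2).sum(1),rcond=None)[0]; c=s[:2]; print(c*1e3, np.sqrt(s[2]+c@c)*1e3)
```

```text
top 0.05691425133041687 bore [ 85.79260692 -59.78523036  70.91095425] boss [83.80777936  1.12446917 -6.        ]
((485.0686340332031, -178.96859741210938), (86.32074737548828, 159.60165405273438), 21.60459327697754)
bore world [ 0.47007099 -0.14552847  0.05683886]
[ 85.60063084 -59.56577495] 17.03431599756532
[ 85.58101023 -59.61096761] 16.992622157621312
[ 85.58001559 -59.56431289] 16.96929608874822
[ 85.58602224 -59.55023373] 16.972997796190757
```

Call:
servo_tool --commands '[0,-15,0,0,0,0,0.5,-20,0,0,0,0,0.5,-17,0,0,0,0,0.3,-8.3,0,0,0,0,0,0,0,0,0,0,0,0,0,0,0,0]'

```text
time_s: 15.35
tool_pos: [0.539, -0.0975, 0.1276]
tool_rot: [179.9, 0.0, -144.8]
force: [0.4, -0.1, -2.0]
grip_width: 0.0116
```

```bash
python3 look6.py w7
python3 - <<'E'
from h import *
z=np.load('w7.npz');R=Ro.from_euler('xyz',z['rot'],degrees=True).as_matrix()
for t in ([83.7,.8],[85,0]): print('axis world',(R@np.array([*t,0])*1e-3+z['pos'])[:2])
p,d=read_camera('scene'); cv2.imwrite('pics/s7.png',cv2.resize(p[110:280,230:400,::-1],None,fx=4,fy=3.5))
E
```

```text
(array([ 0.53895211, -0.09750552,  0.12758328]), array([ 1.79942872e+02,  1.06428470e-02, -1.44753849e+02])) 140.69582604717658
boss 2828 centre tool mm [83.5  0.8] r 15.0 z mm -6.0 slope deg x,y [-0.17 -0.2 ]
flange 3717 centre tool mm [78.7  0. ] r 28.7 z mm 9.8 slope deg x,y [1.4  0.08]
axis world [ 0.4701343  -0.14515463]
axis world [ 0.46953428 -0.1465582 ]
```

View pics/w7c.png

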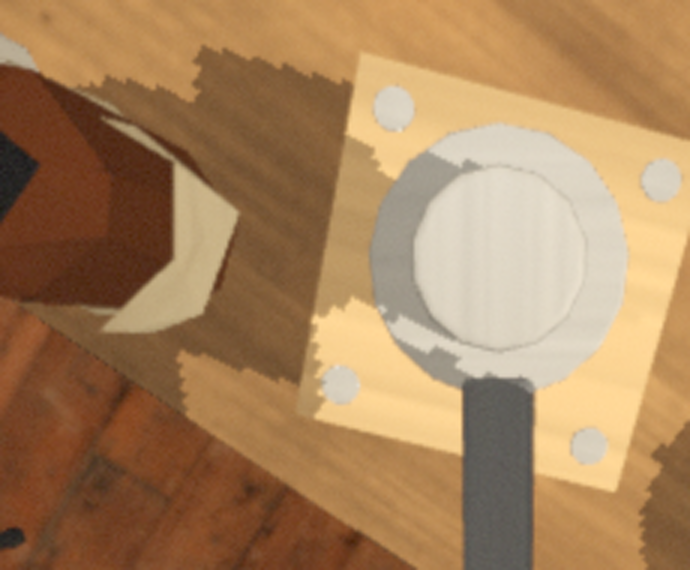

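View pics/s7.png

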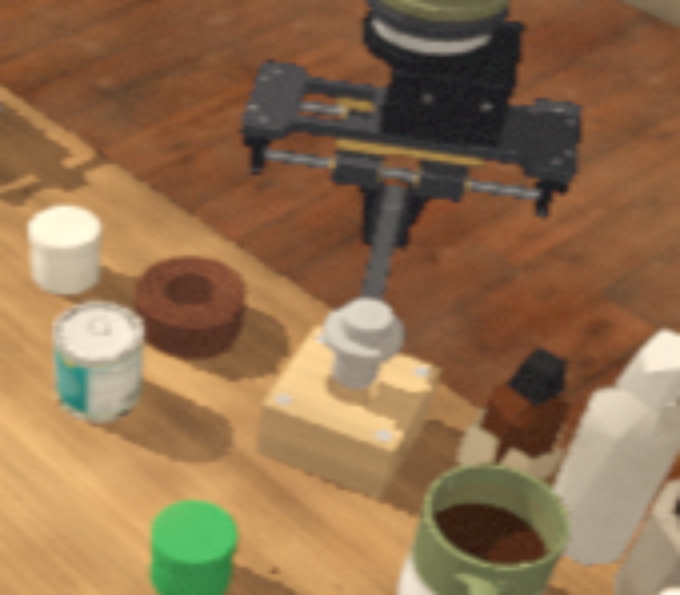

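Call:
servo_tool --commands '[0,0,5,0,0,0,0,0,4,0,0,0,0,0,3,0,0,0,0,0,2,0,0,0,0,0,0,0,0,0]'

```text
time_s: 15.95
tool_pos: [0.539, -0.0983, 0.1131]
tool_rot: [180.0, -0.0, -144.8]
force: [-0.1, 0.3, -2.6]
grip_width: 0.0118
```

Call:
servo_tool --commands '[0,0,3,0,0,0,0,0,4,0,0,0,0,0,4,0,0,0,0,0,3,0,0,0,0,0,0,0,0,0]'

```text
time_s: 16.45
tool_pos: [0.5392, -0.098, 0.0991]
tool_rot: [180.0, -0.0, -144.8]
force: [-0.5, 0.7, -2.8]
grip_width: 0.0113
```

Shank is 18 mm in with no contact force. I'll go on down to the plug.

Call:
servo_tool --commands '[0,0,3,0,0,0,0,0,3,0,0,0,0,0,1.5,0,0,0,0,0,0,0,0,0]'

```text
time_s: 16.85
tool_pos: [0.5393, -0.0981, 0.0918]
tool_rot: [180.0, 0.0, -144.8]
force: [0.6, 0.4, -2.4]
grip_width: 0.0114
```

```bash
python3 look6.py w8
```

```text
(array([ 0.53930706, -0.09814468,  0.09183832]), array([ 1.79992232e+02,  8.59962245e-03, -1.44766956e+02])) 142.44139267605098
boss 2824 centre tool mm [83.5  0.9] r 14.9 z mm -5.9 slope deg x,y [-0.22  0.  ]
flange 3713 centre tool mm [78.7  0.4] r 28.7 z mm 9.9 slope deg x,y [1.46 0.11]
```

View pics/w8c.png

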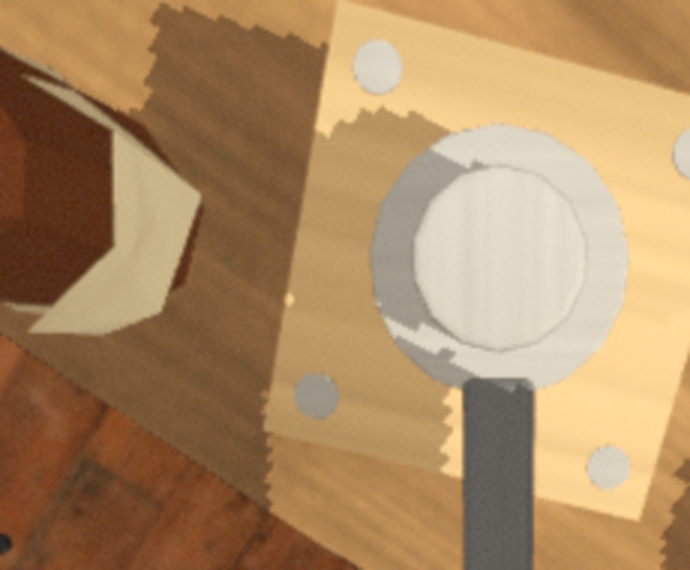

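Call:
servo_tool --commands '[0,0,1.5,0,0,0,0,0,0,0,0,0]'

```text
time_s: 17.1
tool_pos: [0.5395, -0.0982, 0.0908]
tool_rot: [-180.0, 0.0, -144.8]
force: [0.6, 1.6, -1.6]
grip_width: 0.0117
```

Call:
servo_tool --commands '[0,0,0,0,0,0,0,0,0,0,0,0,0,0,0,0,0,0,0,0,0,0,0,0]' --jaw 50 --newtons 20

```text
time_s: 17.5
tool_pos: [0.5391, -0.0987, 0.0906]
tool_rot: [-180.0, -0.0, -144.8]
force: [0.1, -1.1, 0.1]
grip_width: 0.036
```

Call:
servo_tool --commands '[0,0,-10,0,0,0,0,0,-30,0,0,0,0,0,-30,0,0,0,0,0,0,0,0,0]'

```text
time_s: 17.9
tool_pos: [0.5422, -0.0992, 0.1654]
tool_rot: [-179.7, 0.4, -144.8]
force: [0.1, -0.3, -0.0]
grip_width: 0.0495
```

Run:
```python
from h import *
p,d,W,pose=wrist('w9'); np.savez('w9.npz',p=p,d=d,W=W); print(pose)
V=W.reshape(-1,3); m=(np.hypot(V[:,0]-.4695,V[:,1]+.1455)<.035)&(V[:,2]>.08)&(V[:,2]<.115)
print(m.sum(), np.median(V[m],0)); Q=V[m]; z=np.median(Q[:,2]); Q=Q[abs(Q[:,2]-z)<.006]
print(cv2.minEnclosingCircle((Q[:,:2]*1e3).astype(np.float32)), z, np.degrees(np.linalg.lstsq(np.c_[Q[:,:2],np.ones(len(Q))],Q[:,2],rcond=None)[0][:2]))
```

```text
(array([ 0.54218177, -0.09923678,  0.16535651]), array([-179.7434399 ,    0.38171993, -144.78943384]))
2788 [ 0.47336153 -0.14372426  0.0838588 ]
((476.8779602050781, -141.28079223632812), 26.515291213989258) 0.08385879849200958 [-3.00953495 -2.16601007]
```

View pics/w9.png

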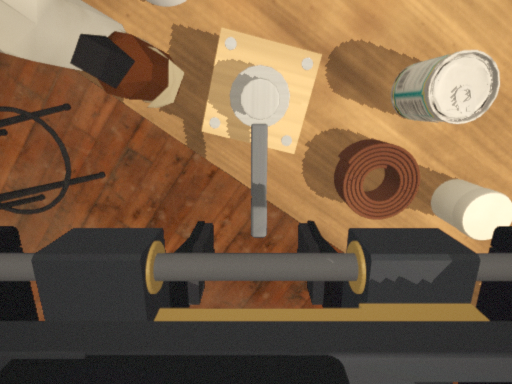

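The wrist view shows the die standing in the bore, flange at (260,97), and leaning a little toward the handle because of the play. I'll close the fingers, turn the hand so its body stays clear of the bottles, and move over the boss.

Call:
servo_tool --commands '[0,0,0,0,0,6,0,0,0,0,0,8.5,0,0,0,0,0,8.5,0,0,0,0,0,8.5,0,0,0,0,0,8.5,0,0,0,0,0,8.5,0,0,0,0,0,8.5,0,0,0,0,0,8.5]' --jaw 0 --newtons 20

```text
time_s: 18.75
tool_pos: [0.5385, -0.0983, 0.1597]
tool_rot: [-180.0, -0.1, 149.4]
force: [-0.5, 0.3, -0.6]
grip_width: 0.0011
```

Call:
servo_tool --commands '[0,0,0,0,0,8.5,0,0,0,0,0,8.5,0,0,0,0,0,8.5,0,0,0,0,0,8.5,0,0,0,0,0,8.5,0,0,0,0,0,8.5,0,0,0,0,0,8.5,0,0,0,0,0,0]'

```text
time_s: 19.55
tool_pos: [0.5386, -0.0983, 0.1598]
tool_rot: [-179.9, 0.0, 90.2]
force: [0.2, 0.9, 0.0]
grip_width: 0.0005
```

Call:
servo_tool --commands '[-15,-24,0,0,0,0,-16,-24,0,0,0,0,-16,-24,0,0,0,0,0,0,0,0,0,0,0,0,0,0,0,0]'

```text
time_s: 20.05
tool_pos: [0.4672, -0.1453, 0.1605]
tool_rot: [179.9, -0.1, 90.3]
force: [-0.4, 1.1, -0.4]
grip_width: 0.0005
```

Run:
```python
from h import *
p,d,W,pose=wrist('w10'); print(pose, monitor.get_obs()['grip_width'], monitor.get_obs()['qpos'])
p,d=read_camera('scene'); cv2.imwrite('pics/s10.png',cv2.resize(p[110:280,230:400,::-1],None,fx=4,fy=3.5))
S=cloud('scene',d); V=S.reshape(-1,3); m=(np.hypot(V[:,0]-.4695,V[:,1]+.1455)<.03)&(V[:,2]>.075)&(V[:,2]<.115)
print(m.sum(), np.median(V[m],0), V[m].max(0))
```

```text
(array([ 0.46722283, -0.14532182,  0.16051505]), array([ 1.79947904e+02, -1.34645760e-01,  9.03488178e+01])) 0.0002443048426879547 [-50.12512907  -0.71387379  64.97378045 111.77865206   0.61736682
  68.49350517  14.99664114]
263 [ 0.46812734 -0.15024881  0.08381122] [ 0.497651   -0.12165618  0.10023221]
```

View pics/w10.png

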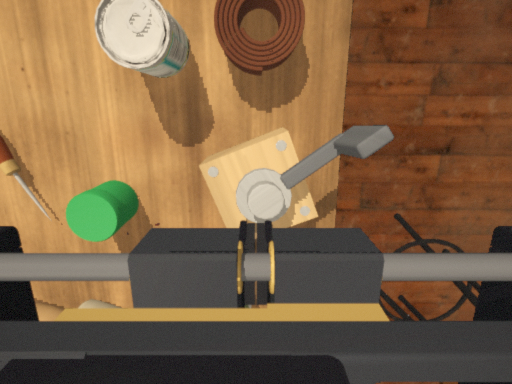

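View pics/s10.png

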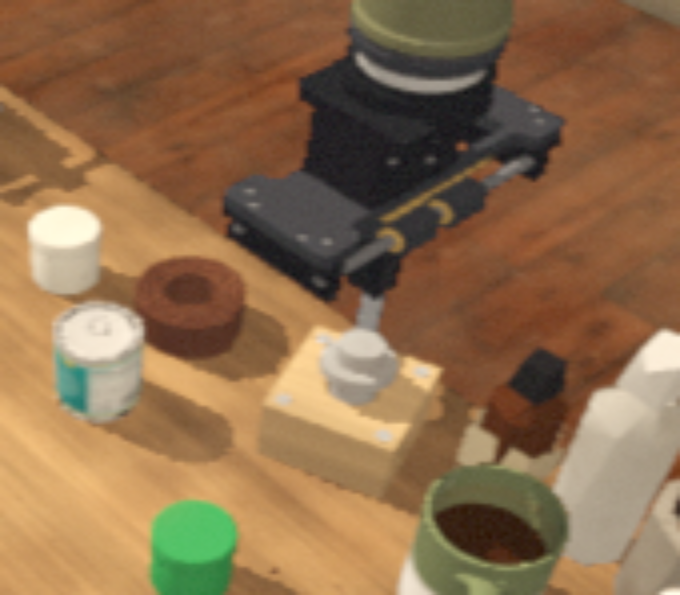

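Both views show the die standing in the bore, boss at wrist (266,201), with fingers closed above it and the hand clear of the bottles. Now I'll push down.

Call:
servo_tool --commands '[0,2,15,0,0,0,0,0,20,0,0,0,0,0,15,0,0,0,0,0,5,0,0,0,0,0,3,0,0,0,0,0,3,0,0,0,0,0,0,0,0,0]'

```text
time_s: 20.85
tool_pos: [0.4698, -0.1456, 0.0997]
tool_rot: [180.0, 0.0, 90.3]
force: [-0.8, -0.0, -0.2]
grip_width: 0.0005
```

Call:
servo_tool --commands '[0,0,3,0,0,0,0,0,3,0,0,0,0,0,3,0,0,0,0,0,0,0,0,0]'

```text
time_s: 21.25
tool_pos: [0.4694, -0.1464, 0.0908]
tool_rot: [180.0, 0.0, 90.2]
force: [-1.1, -1.7, 3.4]
grip_width: 0.0006
```

Pushing on the boss now. I'll continue gently to the flush height, TCP about 0.082.

Call:
servo_tool --commands '[0,0,3,0,0,0,0,0,2,0,0,0,0,0,2,0,0,0,0,0,0,0,0,0]'

```text
time_s: 21.65
tool_pos: [0.4688, -0.147, 0.0841]
tool_rot: [-179.9, 0.1, 90.2]
force: [-3.1, -1.6, 6.9]
grip_width: 0.0007
```

Call:
servo_tool --commands '[0,0,1,0,0,0,0,0,1,0,0,0,0,0,0,0,0,0]'

```text
time_s: 21.95
tool_pos: [0.4679, -0.1478, 0.0827]
tool_rot: [-179.8, 0.0, 90.2]
force: [-9.2, -2.4, 17.6]
grip_width: 0.0001
```

Call:
servo_tool --commands '[0.5,1,1,0,0,0,0,0,0.5,0,0,0,0,0,0,0,0,0]'

```text
time_s: 22.25
tool_pos: [0.4678, -0.1479, 0.0824]
tool_rot: [-179.6, -0.0, 90.1]
force: [-16.6, -2.6, 34.2]
grip_width: 0.0007
```

Force climbs and the height stays put, so the flange has bottomed. I'll lift off and check.

Call:
servo_tool --commands '[0,0,-4,0,0,0,0,0,-20,0,0,0,0,0,-30,0,0,0,-20,0,-30,0,0,0,-20,0,0,0,0,0,0,0,0,0,0,0,0,0,0,0,0,0]'

```text
time_s: 22.95
tool_pos: [0.4703, -0.1847, 0.1636]
tool_rot: [-180.0, -0.0, 90.2]
force: [-0.7, 0.5, -0.6]
grip_width: 0.0006
```

Run:
```python
from h import *
p,d,W,pose=wrist('w11'); print(pose, monitor.get_obs()['force'])
V=W[:225].reshape(-1,3); r=np.hypot(V[:,0]-.470,V[:,1]+.1455)
def fit(n,m):
    Q=V[m]; s=np.linalg.lstsq(np.c_[Q[:,:2]-[.47,-.1455],np.ones(len(Q))],Q[:,2],rcond=None)[0]; print(n,m.sum(),'z',s[2],'slope deg',np.degrees(s[:2]))
fit('block',(r>.028)&(abs(V[:,2]-.057)<.004)&(r<.05))
fit('boss',(r<.012)&(V[:,2]>.07))
fit('flange',(r>.0165)&(r<.022)&(V[:,2]>.06)&(V[:,2]<.072))
p,d=read_camera('scene'); cv2.imwrite('pics/s11.png',cv2.resize(p[110:280,230:400,::-1],None,fx=4,fy=3.5))
p,d=read_camera('top'); W2=cloud('top',d); cv2.imwrite('pics/t11.png',p[:,:,::-1])
W1=cloud('top',np.load('top_d.npy'))
for n,x,y,r_,a,b in (('coil',.468,0,.06,.03,.045),('tin',.3713,-.0158,.045,.064,.08),('mug',.422,-.2925,.06,.09,.11),('pot',.435,.10,.05,.05,.065)):
    for w in (W1,W2):
        m=(np.hypot(w[...,0]-x,w[...,1]-y)<r_)&(w[...,2]>a)&(w[...,2]<b); q=w[m]; print(n,len(q),q.mean(0).round(4) if len(q) else '')
```

```text
(array([ 0.47030195, -0.18466821,  0.16362267]), array([-1.79973777e+02, -4.65771537e-02,  9.01717705e+01])) [0.56323766 0.89247138 0.28698071]
block 5060 z 0.056920127248117895 slope deg [ 0.01573119 -0.03355283]
boss 667 z 0.08299778198963977 slope deg [-0.12293352  0.21372876]
flange 761 z 0.06694911263545195 slope deg [ 0.10621882 -0.1867732 ]
coil 485 [ 0.4679 -0.      0.037 ]
coil 481 [ 4.679e-01 -3.000e-04  3.710e-02]
tin 358 [ 0.3713 -0.0156  0.0689]
tin 359 [ 0.3715 -0.0157  0.069 ]
mug 206 [ 0.4223 -0.2925  0.0979]
mug 0 
pot 0 
pot 276 [0.4348 0.097  0.0566]
```

View pics/w11.png

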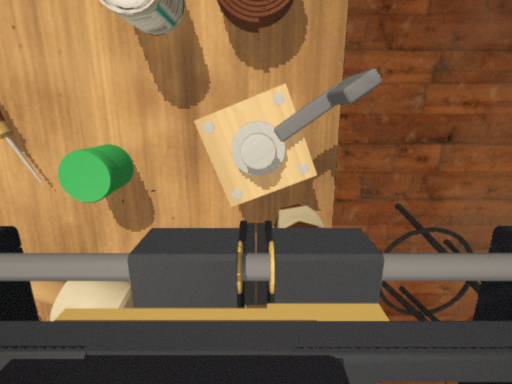

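View pics/s11.png

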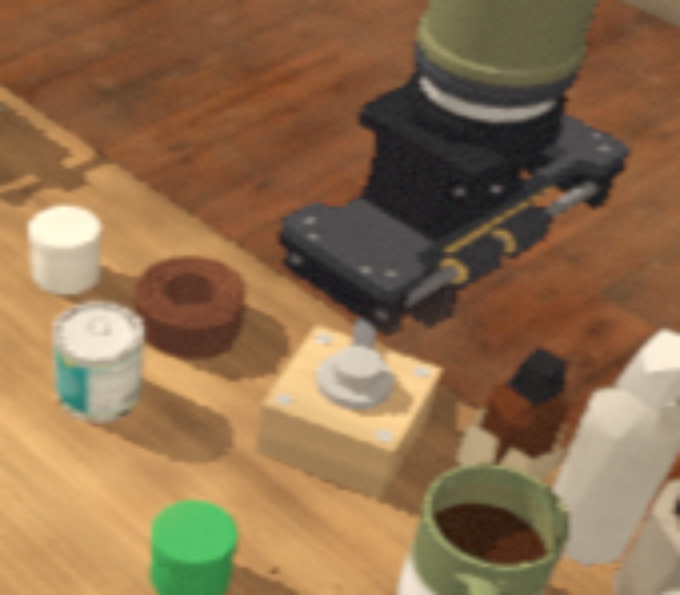

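The boss stands 26.1 mm above the block's top and is level, so the flange is flush. The views show the pot, coil, tin and mug standing as before. I'll back away a little and hand in.

Call:
servo_tool --commands '[10,0,-20,0,0,0,30,0,-30,0,0,0,30,0,-20,0,0,0,20,0,0,0,0,0,0,0,0,0,0,0,0,0,0,0,0,0]'

```text
time_s: 23.7
tool_pos: [0.4699, -0.0948, 0.2336]
tool_rot: [-180.0, 0.0, 90.3]
force: [0.1, 0.3, -0.3]
grip_width: 0.0006
```

Run:
```python
from h import *
p,d=read_camera('top'); W2=cloud('top',d); W1=cloud('top',np.load('top_d.npy'))
for w in (W1,W2):
    m=(np.hypot(w[...,0]-.422,w[...,1]+.2925)<.06)&(w[...,2]>.09)&(w[...,2]<.11); q=w[m]; print('mug',len(q),q.mean(0).round(4) if len(q) else '')
print(monitor.get_obs()['force'],monitor.get_obs()['time_s']); print(env.sign_off())
```

```text
mug 206 [ 0.4223 -0.2925  0.0979]
mug 0 
[-0.13083441  0.45517993  0.39936665] 23.75
the job is handed in; nothing more can be done
None
```

The job is done and handed in at about 23.8 s of the 54 s allowed. I moved the cream pot to about (0.435, 0.10) m, clear of the die's path. I then drew the die out by its tab, put its shank in the bore, let go, and pushed on the boss with closed fingers until it bottomed. The downward push peaked at about 34 N.

Last checks:
- **Die:** the boss top is 26.1 mm above the block and level within 0.3°, so the flange is flush.
- **Pot:** it stands upright, with its top at 57 mm.
- **Coil and tin:** neither has moved, to within 0.5 mm.
- **Mug:** the final depth check failed because the arm hid it from the top camera both times. The scene picture shows it looking unmoved, and no move was planned near it.
- **Robot:** it was touching nothing at hand-in, with the force reading about zero.

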